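Check the air gap of a linear axis' proximity sensor with a taper gauge

TASK

The linear axis on the bench is in for service. First push its carriage all the way against the end stop beside the sensor, so that the steel flag stands over the sensor; then take the taper gauge and slide its blade straight in under the flag's free end, flat on the sensor's face, until it drags snugly above and below, gently, without forcing it. Finish holding the gauge still at that depth, with the carriage still against its stop, and leave the pocket tester, the pliers and the tape roll alone.

Things in the scene. Friction and masses are not known exactly. Their poses are not given: they have to be found in the camera images.
- axis: linear axis, fixed to the bench: aluminium profile 60 mm wide (its x) and 300 mm long (its y), rail on top, a 68 mm high end plate with two rubber buffers at each end. Origin under its middle; it lies pointing away from the robot (yaw -1.65 to -1.25): +y runs along the rail away from the robot, -y to its near end, where the end stop and the sensor are; -x points to the left, where the sensor and the flag stand out
- carriage (a joint): position of the carriage along the rail (m), growing towards the sensor end (-y of the axis): 0 at the far stop, 0.198 against the buffers of the sensor end. It slides with about 4 N of friction and stays where it is left. A lamp's head hangs 0.48 m above the bench from x = 0.68 m on. Carriage top plate 70 x 70 mm, top 70 mm above the bench
- grip (a point): middle of the carriage's push grip: upright black knob, 22 mm in diameter, from 82 to 106 mm above the bench (below it a narrower neck and a 26 mm foot down to the top plate at 70 mm)
- flag_edge (a point): middle of the lower edge of the free end of the carriage's steel flag, a flat plate 40 mm wide, 5 mm thick, underside 70 mm and top 75 mm above the bench, which sticks out 55 mm to the left (-x of the axis) of the carriage plate. This point is the mouth of the gap once the carriage is at its stop. The clear way in from this edge is 55 mm long (then comes the carriage)
- sensor: fixed block-shaped proximity sensor, 40 x 40 mm, face up, axes as the axis; origin in the middle of its face. The face lies 7 to 10 mm below the flag's underside, differently each time: that gap is what is gauged. Its outer edge is 20 mm to -x of the origin, 7 mm beyond the flag's edge when the carriage is at its stop, and level with its middle; beyond it there is free space down to the bench
- gauge: taper gauge, 120 mm long, 90 g, lying flat on the bench. Origin under its middle; +x points to the tip of the blade, +z up. Black handle 50 mm long (x -60 to -10), 22 mm wide, 22 mm high; steel blade 16 mm wide and 70 mm long (x -10 to +60), underside flat and flush with the handle's (z 0), 3 mm thick at the tip and 1 mm thicker every 6 mm towards the handle (14.7 mm at the handle), so it jams gently when its thickness at the flag's edge equals the gap: 24 to 42 mm in
- blade_tip (a point): middle of the tip of the gauge's blade, on its underside
- handle (a point): middle of the gauge's handle, 11 mm above its underside, 95 mm behind the tip
- tester_small: bystander: black pocket tester, 100 x 62 x 25 mm, on the mat left of the axis; origin under its middle
- long_nose: bystander: long-nose pliers with yellow grips, 149 x 75 x 12 mm, lying on the mat near the front edge; origin under the middle
- tape_black: bystander: roll of black tape, 67 mm across, 19 mm high, on the mat, farther left; origin under its middle
Mind the look-alikes: they are no part of the job. Of the things that look like the gauge, the largest one is meant.

How it is judged:
By the outcome, as a careful person would: the job done as asked, in the order asked, and still so for the second after the job is handed in, while the arm keeps its last pose, push and grip.
It also fails if it takes over 58 s, if anything falls off the work surface, if the arm or the gripper's body presses on something with over 40 N, if the wrist force passes 120 N, or if a joint passes its speed limit or range.

ROBOT

A 7-joint arm with a two-finger parallel gripper is mounted at the origin on a cart in front of the work surface, level with it; the furniture and walls round the work are solid. World frame = base frame: x ahead of the robot, y to its left, z up, the work surface at z = 0. Lengths are in m, angles in rad, forces in N, time in s.
With the tool pointing down it reaches from about 0.425 to 0.875 m from the base axis. Payload 8.4 kg.
Tool frame: the origin (TCP) lies at the very end of the fingers, on their centre line; the grasp point (between the pads) lies 19 mm behind it; z points along the fingers, y is the line along which they close (so a half turn about z gives the same grasp; the last joint's range is limited). The gripper opens to 85 mm and grips with 20 to 120 N. Pads are 22 mm wide; open, the fingers measure 114 mm over their backs; the gripper's body (76 mm by 85 mm) begins 54 mm behind the grasp point. The pads swing forward as they close: fully open they stand 13 mm farther back than shut.
Start: joints at [1.17, 0.333, 0.04, 1.465, -0.013, 1.343, -0.059], TCP at [0.193, -0.621, 0.231] pointing down, gripper open.
Joint ranges: [-2.58, 2.58], [-0.38, 2.09], [-1.3, 1.39], [0.25, 2.4], [-1.5, 4.64], [0.08, 2.09], [-2.65, 2.65]. Speed limits (rad/s): [2.22, 2.22, 2.79, 2.79, 3.14, 3.14, 3.14].

INTERFACE

Orientations are given as a rotation vector (axis times angle).
In Python, from station import arm gives the robot as it stands.
- The arm moves only by the tool play_rows, never from a script. Its arguments are lists of equal length, an entry for each row: "hand": the gripper command: -1 is fully open, 1 is shut, values between are in proportion; "offset": the shift along the tool's x, y, z in mm, a list of three; "dr": the turn, a rotation vector about the tool's x, y, z in degrees, a list of three. A call has 1 to 12 rows; each row is the pose to reach, as a shift and turn from the pose commanded when the call began, along the tool's axes at that moment; what a row does not reach only later rows make up. A row lasts 1/10 s, in which the tool goes at most 50 mm and 8.59 degrees, less where a joint would pass 70% of its speed; a pose out of reach is approached as far as the arm can. A call with a gripper value outside its range is refused whole. The fingers move at their own pace and stop on an object; "squeeze" is the grip in N (left out, the last holds). Time passes only in rows, so rows that repeat a pose let the fingers close. It gives the time, the measured TCP pose, the force, the opening and the grip force at its end, in the units of the state.
- arm.read_state(): the state, without advancing time (a new reading comes with each control period).
- arm.capture(name): name is "scene" or "top" or "wrist"; returns (picture, depth): 420x560x3 uint8, blue, green, red; 420x560 float32, m along the optical axis (not along the pixel's ray), 0 where there is no reading.
- arm.camera_params(name): a dict with "fx", "fy", "cx", "cy" (pixels), "R" (3x3) and "t" (3): a world point X has camera coordinates R X + t; the wrist camera has in their place "hand_eye" (4x4, takes a point from camera to tool coordinates, whose origin is the TCP and whose axes are the flange's). Camera axes: x right, y down, z forward; pixel columns grow to the right and rows downward; lengths in m; the calibration is good to about 2 mm. A picture is of the moment at which its call begins: read the wrist's pose just before it. camera_params takes no time and is no camera call.
- arm.close_job(): hands the job in; it is judged then, once.
The state is a dict: "t": time; "joints": joint angles; "qvel": joint speeds; "effort": joint torques, N m; "position": TCP position; "eef_rot": TCP orientation; "force": force on the tool from outside, world axes, zero at the start; "torque": the same for the moment, N m; "grip_width": opening from 0.0 (shut) to 1.0 (fully open); "grasp_force": force on a finger pad.
Only numpy, scipy, OpenCV 4.12 (cv2) and the standard library are available. Lean on these libraries where they do the work, as an engineer would, in place of code of your own. Each camera call takes 0.05 s, during which the arm holds its last target. There are 200 camera calls.

## Working session

There is one attempt and no reset: what is moved stays moved. The work goes in short steps, Python scripts to look and compute and a tool call to move; the robot and the scene stay as the last step left them, time stands still between calls to the robot, and variables do not carry over. Pictures are saved under pics/ and viewed, at most 13 in all, crops included, and the job is handed in when it is done.

Besides the shell and the picture viewer there is one more tool, called after ">>>" as name(argument=value, ...) on one line, values as JSON. play_rows: Moves the arm, as the interface text tells. Its arguments: {"type":"object","properties":{"hand":{"type":"array"},"offset":{"type":"array"},"dr":{"type":"array"},"squeeze":{"type":"number"}},"required":["hand","offset","dr"]}

```bash
mkdir -p pics; ls
cat > h.py <<'E'
import numpy as np,cv2
from scipy.spatial.transform import Rotation as Ro
from station import arm
def snap(name,fn):
    s=arm.read_state(); im,d=arm.capture(name); cv2.imwrite('pics/'+fn+'.png',im); np.savez('pics/'+fn+'.npz',im=im,d=d,p=s['position'],r=s['eef_rot']); return s
def world(name,fn,pts):
    z=np.load('pics/'+fn+'.npz'); c=arm.camera_params(name); d=z['d'];out=[]
    for u,v in pts:
        w=d[int(v)-1:int(v)+2,int(u)-1:int(u)+2]; w=w[w>0]; k=np.median(w) if len(w) else np.nan
        X=np.array([(u-c['cx'])/c['fx']*k,(v-c['cy'])/c['fy']*k,k])
        if name=='wrist':
            H=np.array(c['hand_eye']); X=Ro.from_rotvec(z['r']).apply(H[:3,:3]@X+H[:3,3])+z['p']
        else: X=np.array(c['R']).T@(X-np.array(c['t']).ravel())
        out.append(X); print((u,v),X.round(4))
    return out
E
python3 - <<'E'
from h import *
s=snap('scene','s0');snap('top','t0');print({k:np.round(v,3) for k,v in s.items()})
print(Ro.from_rotvec(s['eef_rot']).as_matrix().round(3))
E
```

```text
pics
{'t': np.float64(0.0), 'joints': array([ 1.17 ,  0.334,  0.04 ,  1.466, -0.013,  1.343, -0.059]), 'qvel': array([-0.002, -0.001, -0.002, -0.002, -0.003,  0.001,  0.001]), 'effort': array([-2.0000e-03, -6.5856e+01,  1.3640e+00, -4.0557e+01,  1.7000e-02,
        1.3000e-02, -0.0000e+00]), 'position': array([ 0.193, -0.62 ,  0.23 ]), 'eef_rot': array([-3.104e+00, -4.720e-01,  1.000e-03]), 'force': array([ 0.237, -0.421, -0.242]), 'torque': array([ 0.   ,  0.029, -0.026]), 'grasp_force': np.float64(0.0), 'grip_width': np.float64(1.0)}
[[ 0.955  0.297 -0.001]
 [ 0.297 -0.955  0.001]
 [-0.    -0.002 -1.   ]]
```

View pics/t0.png

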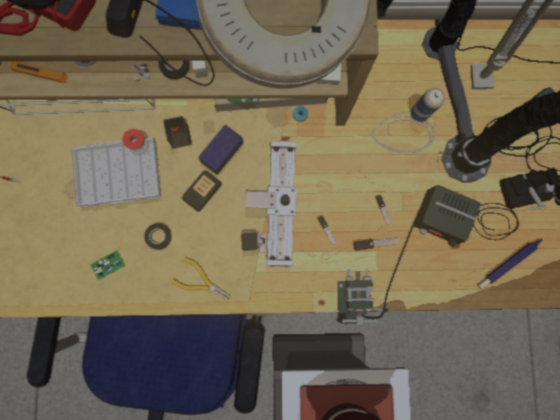

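View pics/s0.png

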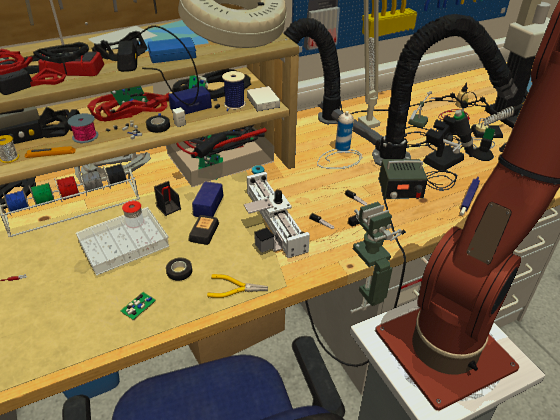

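The top view shows three gauge-like things: (327,230), (383,208) and (376,243). The axis runs from (283,145) to (280,265), with the grip near (285,200). I'll enlarge that area to find the largest.

Run:
```python
from h import *
im=cv2.imread('pics/t0.png')[130:280,230:420]
cv2.imwrite('pics/t0c.png',cv2.resize(im,None,fx=4,fy=4,interpolation=cv2.INTER_CUBIC))
print("grip,flag,sensor,gauge ends")
world('top','t0',[(285,200),(250,199),(250,241),(357,244),(396,242),(322,218),(332,241),(378,198),(388,220),(283,150),(280,262)])
```

```text
grip,flag,sensor,gauge ends
(285, 200) [0.5635 0.1471 0.1072]
(250, 199) [0.5724 0.2326 0.0756]
(250, 241) [0.4696 0.2338 0.0608]
(357, 244) [ 0.4617 -0.0383  0.023 ]
(396, 242) [ 0.4671 -0.1434  0.0054]
(322, 218) [0.5309 0.049  0.0159]
(332, 241) [0.4718 0.0233 0.0045]
(378, 198) [ 0.5823 -0.0996  0.0134]
(388, 220) [ 0.5251 -0.1254  0.0045]
(283, 150) [0.7031 0.1484 0.0521]
(280, 262) [0.4165 0.1604 0.0685]
```

View pics/t0c.png

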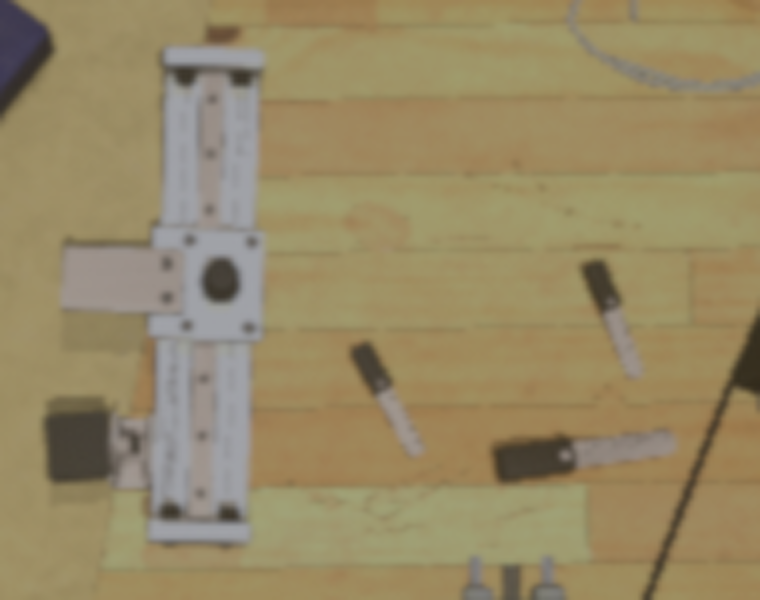

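The largest one is at (376,243): crop (585,455), black handle on the left and blade pointing right. The other two are clearly smaller. Next I'll work out the axis yaw, the poses and the heights along the path.

```bash
cat >> h.py <<'E'
def onplane(name,fn,pts,z):
    zz=np.load('pics/'+fn+'.npz'); c=arm.camera_params(name); out=[]
    for u,v in pts:
        r=np.array([(u-c['cx'])/c['fx'],(v-c['cy'])/c['fy'],1])
        if name=='wrist':
            H=np.array(c['hand_eye']); R=Ro.from_rotvec(zz['r']); r=R.apply(H[:3,:3]@r); o=R.apply(H[:3,3])+zz['p']
        else: R=np.array(c['R']); r=R.T@r; o=-R.T@np.array(c['t']).ravel()
        out.append(o+r*(z-o[2])/r[2])
    return np.array(out)
def cloud(name,fn):
    zz=np.load('pics/'+fn+'.npz'); c=arm.camera_params(name); d=zz['d']; v,u=np.mgrid[:420,:560]
    X=np.stack([(u-c['cx'])/c['fx']*d,(v-c['cy'])/c['fy']*d,d],-1)
    if name=='wrist':
        H=np.array(c['hand_eye']); X=(X@H[:3,:3].T+H[:3,3])@Ro.from_rotvec(zz['r']).as_matrix().T+zz['p']
    else: X=(X-np.array(c['t']).ravel())@np.array(c['R'])
    X[d==0]=np.nan; return X
def toolmove(s,target,ydir):
    "offset mm in tool axes, turn deg about tool z, to get tool-down with tool y along ydir(+-)"
    R=Ro.from_rotvec(s['eef_rot']); y=np.array([*ydir,0]);y/=np.linalg.norm(y); best=None
    for sg in (1,-1):
        z=np.array([0,0,-1.]);M=np.stack([np.cross(sg*y,z),sg*y,z],1)
        rv=np.degrees((R.inv()*Ro.from_matrix(M)).as_rotvec())
        print('turn',rv.round(2))
    print('offset',(R.inv().apply(np.array(target)-s['position'])*1000).round(1))
E
python3 - <<'E'
from h import *
f=lambda L:[(230+u/4,130+v/4) for u,v in L]
P=onplane('top','t0',f([(165,48),(263,50),(148,540),(250,540)]),.068);print(P.round(4))
d=(P[0]+P[1]-P[2]-P[3])[:2];print('rail ang',np.degrees(np.arctan2(d[1],d[0])))
print('knob',onplane('top','t0',f([(221,278)]),.106).round(4))
print('flag corners',onplane('top','t0',f([(64,242),(62,308)]),.075).round(4))
print('sensor corners',onplane('top','t0',f([(45,413),(108,410),(49,482),(110,479)]),.062).round(4))
print('gauge butt,tip',onplane('top','t0',f([(495,462)]),.015).round(4),onplane('top','t0',f([(675,441)]),.002).round(4))
X=cloud('top','t0').reshape(-1,3);
for y in np.arange(-.7,.5,.1):
    print(round(y,1),[round(float(np.nanmax(np.append(X[(abs(X[:,0]-x)<.05)&(abs(X[:,1]-y)<.05)][:,2],0))),2) for x in np.arange(.2,.85,.1)])
toolmove(arm.read_state(),[.5635,.147,.23],d)
E
```

```text
[[0.7198 0.1784 0.068 ]
 [0.718  0.1162 0.068 ]
 [0.4096 0.1923 0.068 ]
 [0.4088 0.13   0.068 ]]
rail ang -2.562190979135881
knob [[0.565  0.1464 0.106 ]]
flag corners [[0.594  0.2425 0.075 ]
 [0.5526 0.2439 0.075 ]]
sensor corners [[0.4889 0.2553 0.062 ]
 [0.4903 0.2163 0.062 ]
 [0.4462 0.2529 0.062 ]
 [0.4476 0.2154 0.062 ]]
gauge butt,tip [[ 0.4586 -0.0312  0.015 ]] [[ 0.4718 -0.1517  0.002 ]]
-0.7 [0.0, 0.0, 0.0, 0.0, 0.0, 0.0, 0.0]
-0.6 [0.0, 0.01, 0.01, 0.01, 0.06, 0.04, 0.09]
-0.5 [0.0, 0.01, 0.03, 0.12, 0.17, 0.03, 0.02]
-0.4 [0.0, 0.02, 0.03, 0.02, 0.17, 0.42, 0.01]
-0.3 [0.0, 0.01, 0.02, 0.12, 0.09, 0.43, 0.06]
-0.2 [0.0, 0.01, 0.01, 0.12, 0.11, 0.02, 0.15]
-0.1 [0.0, 0.12, 0.02, 0.03, 0.02, 0.01, 0.02]
-0.0 [0.0, 0.15, 0.15, 0.03, 0.01, 0.55, 0.57]
0.1 [0.0, 0.01, 0.07, 0.08, 0.11, 0.57, 0.57]
0.2 [0.0, 0.01, 0.07, 0.08, 0.11, 0.58, 0.59]
0.3 [0.0, 0.02, 0.06, 0.07, 0.03, 0.58, 0.59]
0.4 [0.0, 0.01, 0.02, 0.03, 0.03, 0.09, 0.53]
turn [-8.000e-02 -5.000e-02 -7.015e+01]
turn [-5.0000e-02  9.0000e-02  1.0985e+02]
offset [ 581.7 -622.5    1.4]
```

>>> play_rows(hand=[-1,-1,-1,-1,-1,-1,-1,-1,-1,-1,-1,-1], offset=[[384,-411,-10],[384,-411,-10],[384,-411,-10],[384,-411,-10],[384,-411,-10],[384,-411,-10],[384,-411,-10],[384,-411,-10],[384,-411,-10],[384,-411,-10],[384,-411,-10],[384,-411,-10]], dr=[[0,0,-8],[0,0,-16],[0,0,-24],[0,0,-32],[0,0,-40],[0,0,-48],[0,0,-56],[0,0,-64],[0,0,-70],[0,0,-70],[0,0,-70],[0,0,-70]])

```text
t: 1.3
position: [0.4393, -0.1085, 0.2416]
eef_rot: [2.266, 2.176, 0.002]
force: [-0.3, -0.9, -0.9]
grip_width: 1.004
grasp_force: 0.0
```

Run:
```python
from h import *
s=arm.read_state();print(s['t'],s['position'],s['joints'].round(2),s['force'])
toolmove(s,[.5635,.147,.23],[1,-.0447])
```

```text
1.3 [ 0.43933224 -0.10854182  0.2416013 ] [ 0.7  -0.06 -0.52  1.88 -0.03  1.31  0.14] [-0.27682943 -0.88683065 -0.90362701]
turn [ 0.05 -0.05  0.25]
turn [ 9.0000e-02  8.0000e-02 -1.7975e+02]
offset [260.3 113.8  12. ]
```

>>> play_rows(hand=[-1,-1,-1,-1,-1,-1,-1,-1], offset=[[260,114,12],[260,114,12],[260,114,12],[260,114,12],[260,114,12],[260,114,12],[260,114,12],[260,114,12]], dr=[[0,0,0],[0,0,0],[0,0,0],[0,0,0],[0,0,0],[0,0,0],[0,0,0],[0,0,0]])

```text
t: 2.1
position: [0.5637, 0.1404, 0.2285]
eef_rot: [-2.271, -2.169, 0.002]
force: [-0.2, -0.6, -0.4]
grip_width: 0.998
grasp_force: 0.0
```

Run:
```python
from h import *
s=snap('wrist','w1');print(s['t'],s['position'],s['joints'].round(2))
```

```text
2.1 [0.56365016 0.14043897 0.22850203] [ 0.32  0.28 -0.76  1.61  0.2   1.33 -0.52]
```

View pics/w1.png

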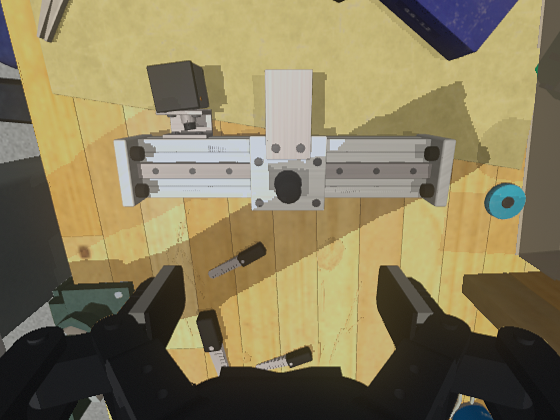

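The wrist view shows the knob top at about (288,182), the flag's free edge from (265,70) to (312,70) and the sensor's top near (178,85).

Run:
```python
from h import *
world('wrist','w1',[(288,180),(288,190)])
X=cloud('wrist','w1')
def blob(sel,n):
    q=X[sel]; q2=q[:,:2].astype(np.float32); r=cv2.minAreaRect(q2); print(n,len(q),'med',np.median(q,0).round(4),'rect',np.round(r[0],4),np.round(r[1],4),round(r[2],2))
x,y,z=X[...,0],X[...,1],X[...,2]
v,u=np.mgrid[:420,:560]
blob((z>.098)&(z<.12)&(abs(x-.565)<.03)&(abs(y-.147)<.03),'knob')
blob((z>.066)&(z<.082)&(abs(x-.573)<.03)&(y>.2)&(y<.26),'flag')
blob((z>.056)&(z<.067)&(abs(x-.468)<.04)&(y>.205)&(y<.275),'sensor')
blob((z>.06)&(z<.076)&(x>.69)&(abs(y-.147)<.05),'farplate')
blob((z>.06)&(z<.076)&(x<.43)&(abs(y-.16)<.05),'nearplate')
toolmove(arm.read_state(),[.565,.147,.088],[1,-.0447])
```

```text
(288, 180) [0.57   0.1573 0.1057]
(288, 190) [0.5696 0.1493 0.1074]
knob 530 med [0.5698 0.1491 0.1067] rect [0.5698 0.1478] [0.0208 0.0213] 58.36
flag 2634 med [0.5731 0.2235 0.0761] rect [0.5733 0.2224] [0.0455 0.0401] 87.18
sensor 2194 med [0.4725 0.2374 0.0622] rect [0.4719 0.237 ] [0.0402 0.04  ] 4.45
farplate 1399 med [0.7127 0.1514 0.0682] rect [0.7116 0.1488] [0.0645 0.0224] 87.65
nearplate 1230 med [0.4207 0.164  0.0686] rect [0.4211 0.1628] [0.063  0.0194] 87.21
turn [-0.06  0.04 -0.18]
turn [6.0000e-02 1.0000e-01 1.7982e+02]
offset [  7.9   1.1 140.8]
```

>>> play_rows(hand=[-1,-1,-1,-1,-1,-1,1,1,1,1,1,1], offset=[[9,6,45],[9,6,85],[9,6,120],[9,6,140],[9,6,148],[9,6,148],[9,6,148],[9,6,148],[9,6,148],[9,6,148],[9,6,148],[9,6,148]], dr=[[0,0,0],[0,0,0],[0,0,0],[0,0,0],[0,0,0],[0,0,0],[0,0,0],[0,0,0],[0,0,0],[0,0,0],[0,0,0],[0,0,0]], squeeze=30)

```text
t: 3.35
position: [0.5705, 0.1491, 0.082]
eef_rot: [2.273, 2.168, 0.001]
force: [-2.0, -0.8, 6.4]
grip_width: 0.243
grasp_force: 29.4
```

>>> play_rows(hand=[1,1,1,1,1,1,1,1,1,1], offset=[[0,-10,0],[0,-25,0],[0,-40,0],[0,-55,0],[0,-70,0],[0,-82,0],[0,-90,0],[0,-94,0],[0,-97,0],[0,-97,0]], dr=[[0,0,0],[0,0,0],[0,0,0],[0,0,0],[0,0,0],[0,0,0],[0,0,0],[0,0,0],[0,0,0],[0,0,0]])

```text
t: 4.35
position: [0.4736, 0.1535, 0.0819]
eef_rot: [2.273, 2.168, 0.001]
force: [1.5, -2.8, 8.6]
grip_width: 0.241
grasp_force: 30.9
```

>>> play_rows(hand=[1,1,1,1], offset=[[0,-2,0],[0,-4,0],[0,-6,0],[0,-6,0]], dr=[[0,0,0],[0,0,0],[0,0,0],[0,0,0]])

```text
t: 4.75
position: [0.4683, 0.1537, 0.082]
eef_rot: [2.273, 2.167, 0.002]
force: [4.3, -2.6, 5.9]
grip_width: 0.242
grasp_force: 30.7
```

>>> play_rows(hand=[1,1,1,1,1], offset=[[0,-2,0],[0,-3,0],[0,-4,0],[0,-5,0],[0,-5,0]], dr=[[0,0,0],[0,0,0],[0,0,0],[0,0,0],[0,0,0]])

```text
t: 5.25
position: [0.468, 0.1538, 0.0822]
eef_rot: [2.272, 2.163, 0.015]
force: [29.2, 0.6, -19.5]
grip_width: 0.243
grasp_force: 30.2
```

>>> play_rows(hand=[1,1,-1,-1,-1,-1,-1,-1,-1,-1,-1], offset=[[0,2,0],[0,4,0],[0,4,0],[0,4,0],[0,4,0],[0,4,0],[0,4,0],[0,4,-20],[0,4,-50],[0,4,-90],[0,4,-130]], dr=[[0,0,0],[0,0,0],[0,0,0],[0,0,0],[0,0,0],[0,0,0],[0,0,0],[0,0,0],[0,0,0],[0,0,0],[0,0,0]])

```text
t: 6.35
position: [0.4657, 0.154, 0.2125]
eef_rot: [-2.272, -2.168, 0.001]
force: [0.3, -0.4, 0.2]
grip_width: 1.001
grasp_force: 0.0
```

Run:
```python
from h import *
s=snap('wrist','w2');print(s['t'],s['position'],s['joints'].round(2))
X=cloud('wrist','w2')
def blob(sel,n):
    q=X[sel]; q2=q[:,:2].astype(np.float32); r=cv2.minAreaRect(q2); print(n,len(q),'med',np.median(q,0).round(4),'rect',np.round(r[0],4),np.round(r[1],4),round(r[2],2))
    if n=='gauge': print(cv2.boxPoints(r).round(4).tolist())
x,y,z=X[...,0],X[...,1],X[...,2]
blob((z>.098)&(z<.12)&(abs(x-.465)<.03)&(abs(y-.15)<.03),'knob')
blob((z>.0705)&(z<.082)&(abs(x-.468)<.03)&(y>.2)&(y<.26),'flag')
blob((z>.015)&(z<.03)&(abs(x-.46)<.04)&(y<-0.02)&(y>-.11),'gauge')
toolmove(s,[.463,-.06,.2],[.995,.1])
```

```text
6.35 [0.46572991 0.15400399 0.2125119 ] [ 0.38  0.08 -0.82  1.83  0.06  1.26 -0.5 ]
knob 578 med [0.4677 0.154  0.1068] rect [0.4679 0.1527] [0.0207 0.0211] 84.44
flag 3126 med [0.4709 0.2261 0.0761] rect [0.4711 0.2248] [0.0504 0.0401] 87.82
gauge 669 med [ 0.4624 -0.0518  0.0225] rect [ 0.4626 -0.0578] [0.0227 0.0565] 6.17
[[0.44830000400543213, -0.03099999949336052], [0.4544000029563904, -0.08720000088214874], [0.47699999809265137, -0.08470000326633453], [0.4708999991416931, -0.02850000001490116]]
turn [-0.06 -0.01 -8.42]
turn [-1.0000e-02  9.0000e-02  1.7158e+02]
offset [-213.9    7.3   12.5]
```

View pics/w2.png

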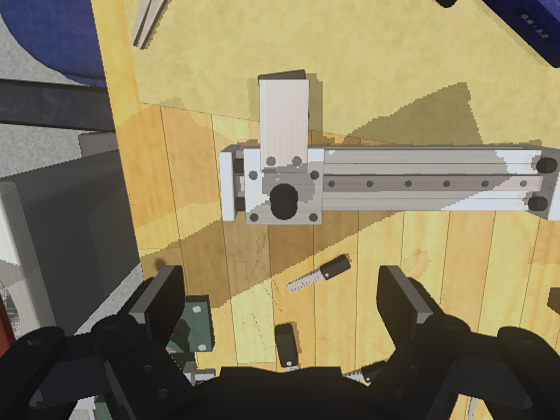

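Run:
```python
from h import *
X=cloud('top','t0').reshape(-1,3)
q=X[(X[:,2]>.03)&(abs(X[:,0]-.37)<.1)&(X[:,1]<.06)&(X[:,1]>-.14)]
for y in np.arange(-.13,.06,.02):
    r=q[abs(q[:,1]-y)<.01]
    if len(r): print(round(y,2),'xmax',r[:,0].max().round(3),'zmax',r[:,2].max().round(3), 'zmax x>.39',r[r[:,0]>.385][:,2].max(initial=0))
toolmove(arm.read_state(),[.462,-.056,.1],[.994,.109])
```

```text
-0.09 xmax 0.303 zmax 0.089 zmax x>.39 0.0
-0.07 xmax 0.305 zmax 0.079 zmax x>.39 0.0
-0.05 xmax 0.395 zmax 0.153 zmax x>.39 0.11908329517936564
-0.03 xmax 0.454 zmax 0.154 zmax x>.39 0.12115517319338301
-0.01 xmax 0.396 zmax 0.154 zmax x>.39 0.12124727819412483
0.01 xmax 0.396 zmax 0.153 zmax x>.39 0.12152923885148587
0.03 xmax 0.277 zmax 0.119 zmax x>.39 0.0
turn [ 0.42 -0.07 -8.91]
turn [-1.0000e-01 -6.3000e-01  1.7109e+02]
offset [-211.7    2.4  118.7]
```

>>> play_rows(hand=[-0.5,0.1,0.1,0.1,0.1,0.1,0.1,0.1,0.1,0.1,0.1], offset=[[-45,0,0],[-90,1,0],[-135,1,0],[-175,2,0],[-205,2,0],[-213,2,0],[-213,2,40],[-213,2,85],[-213,2,115],[-213,2,130],[-213,2,130]], dr=[[0,0,-2],[0,0,-5],[0,0,-8],[0,0,-9],[0,0,-9],[0,0,-9],[0,0,-9],[0,0,-9],[0,0,-9],[0,0,-9],[0,0,-9]])

```text
t: 7.5
position: [0.4567, -0.0578, 0.0792]
eef_rot: [-2.092, -2.338, 0.002]
force: [-0.7, 0.1, 0.4]
grip_width: 0.45
grasp_force: 0.0
```

Run:
```python
from h import *
s=snap('wrist','w3');print(s['t'],s['position'],s['joints'].round(2),s['grip_width'])
X=cloud('wrist','w3');x,y,z=X[...,0],X[...,1],X[...,2]
sel=(z>.015)&(z<.03)&(abs(x-.46)<.03)&(y<-0.02)&(y>-.11)
r=cv2.minAreaRect(X[sel][:,:2].astype(np.float32));print(sel.sum(),cv2.boxPoints(r).round(4).tolist())
toolmove(s,[.462,-.057,.003],[.994,.109])
```

```text
7.5 [ 0.45666629 -0.05779281  0.07919654] [ 0.61  0.14 -0.61  2.06  0.1   0.97  0.06] 0.45026771697579693
2518 [[0.44749999046325684, -0.032600000500679016], [0.45590001344680786, -0.09189999848604202], [0.4781999886035919, -0.08869999647140503], [0.46970000863075256, -0.029400000348687172]]
turn [-0.22 -0.12  0.1 ]
turn [   0.18   -0.34 -179.9 ]
offset [ 0.   5.7 76.2]
```

View pics/w3.png

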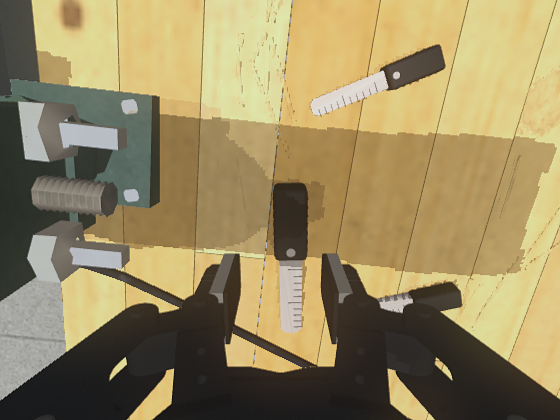

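>>> play_rows(hand=[0.1,0.1,0.1,0.1,0.1,1,1,1,1,1], offset=[[0,6,30],[0,6,55],[0,6,70],[0,6,76],[0,6,76],[0,6,76],[0,6,76],[0,6,76],[0,6,76],[0,6,76]], dr=[[0,0,0],[0,0,0],[0,0,0],[0,0,0],[0,0,0],[0,0,0],[0,0,0],[0,0,0],[0,0,0],[0,0,0]], squeeze=60)

```text
t: 8.55
position: [0.4655, -0.0583, 0.0068]
eef_rot: [2.095, 2.338, 0.002]
force: [-1.2, 1.4, 7.9]
grip_width: 0.24
grasp_force: 59.7
```

>>> play_rows(hand=[1,1,1,1,1,1,1,1], offset=[[0,0,-10],[0,0,-40],[0,0,-80],[0,0,-120],[0,0,-150],[0,0,-160],[0,0,-160],[0,0,-160]], dr=[[0,0,0],[0,0,0],[0,0,0],[0,0,0],[0,0,0],[0,0,0],[0,0,0],[0,0,0]])

```text
t: 9.35
position: [0.4637, -0.0584, 0.1645]
eef_rot: [-2.096, -2.339, 0.001]
force: [0.2, 0.7, -1.2]
grip_width: 0.238
grasp_force: 58.8
```

Run:
```python
from h import *
s=snap('wrist','w4');print(s['t'],s['position'],Ro.from_rotvec(s['eef_rot']).as_matrix().round(4).tolist(),s['force'])
X=cloud('wrist','w4');z=np.load('pics/w4.npz')
T=(X-z['p'])@Ro.from_rotvec(z['r']).as_matrix()  # tool coords
sel=(abs(T[...,1])<.015)&(T[...,2]<.025)&(T[...,2]>-.03)&(abs(T[...,0])<.12)
v,u=np.where(sel);q=T[sel]
for a in np.arange(-.1,.06,.01):
    r=q[abs(q[:,0]-a)<.005]
    if len(r)>3: print(round(a,3),len(r),'y',r[:,1].min().round(4),r[:,1].max().round(4),'z',np.median(r[:,2]).round(4))
print('xmin',np.sort(q[:,0])[:8].round(4))
cv2.imwrite('pics/w4c.png',cv2.resize(cv2.imread('pics/w4.png')[150:400,190:390],None,fx=2.4,fy=2.4))
toolmove(s,[.475,.375,.17],[1,-.0482])
```

```text
9.35 [ 0.46365136 -0.05836778  0.16451092] [[-0.1094, 0.994, -0.001], [0.994, 0.1094, 0.0], [0.0001, -0.001, -1.0]] [ 0.18557641  0.67026745 -1.21713729]
-0.06 115 y -0.0085 0.0073 z -0.0029
-0.05 415 y -0.0084 0.0072 z -0.004
-0.04 461 y -0.0087 0.0074 z -0.0057
-0.03 368 y -0.0085 0.0073 z -0.0072
-0.02 549 y -0.0112 0.0105 z -0.0156
-0.01 960 y -0.011 0.0104 z -0.0159
-0.0 1085 y -0.0107 0.0101 z -0.0159
0.01 1673 y -0.015 0.015 z -0.016
0.02 1175 y -0.0115 0.0111 z -0.0158
0.03 871 y -0.0109 0.0105 z -0.0104
xmin [-0.0589 -0.0588 -0.0587 -0.0587 -0.0587 -0.0587 -0.0585 -0.0584]
turn [-0.06 -0.    9.04]
turn [ 0.0000e+00 -9.0000e-02 -1.7096e+02]
offset [429.5  58.7  -5.5]
```

View pics/w4c.png

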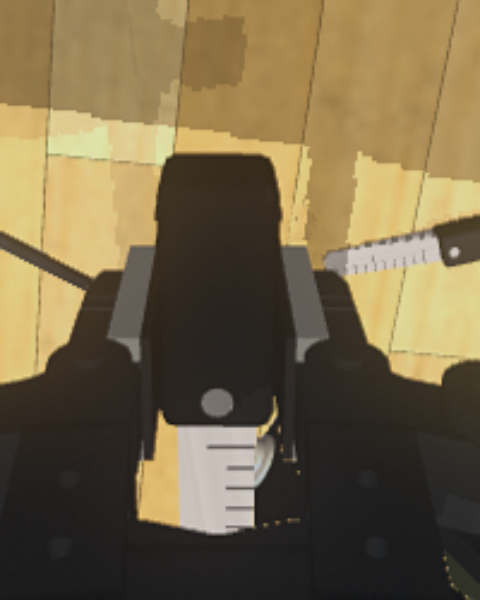

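The gauge is held square, with its underside about 6.5 mm below the TCP. I'll carry it over the axis to the left side.

>>> play_rows(hand=[1,1,1,1,1,1,1,1,1,1,1,1], offset=[[25,3,0],[70,10,0],[115,16,0],[160,23,0],[205,29,0],[250,36,0],[295,42,0],[340,49,0],[380,55,0],[410,59,0],[424,61,0],[424,61,0]], dr=[[0,0,0],[0,0,1],[0,0,2],[0,0,4],[0,0,6],[0,0,8],[0,0,9],[0,0,9],[0,0,9],[0,0,9],[0,0,9],[0,0,9]])

```text
t: 10.6
position: [0.4769, 0.3714, 0.1638]
eef_rot: [-2.268, -2.171, 0.003]
force: [-0.4, -0.7, -0.9]
grip_width: 0.238
grasp_force: 58.8
```

Run:
```python
from h import *
for i in range(2): s=snap('wrist','w5')
print(s['t'],s['position'],s['joints'].round(2),s['force'])
X=cloud('wrist','w5');z=np.load('pics/w5.npz')
x,y,zz=X[...,0],X[...,1],X[...,2]
T=(X-z['p'])@Ro.from_rotvec(z['r']).as_matrix()
q=T[(abs(T[...,1])<.013)&(T[...,2]<.0)&(T[...,2]>-.025)&(abs(T[...,0])<.07)]
for a,b in((-.06,-.03),(-.02,.025)):
    r=q[(q[:,0]>a)&(q[:,0]<b)]; print('slope',np.polyfit(r[:,0],r[:,2],1).round(4), r[:,1].min(),r[:,1].max())
r=q[(q[:,2]<-.012)];print('butt',np.percentile(r[:,0],[.5,99.5]))
sel=(zz>.055)&(zz<.085)&(abs(x-.47)<.04)&(y>.2)&(y<.265)
print('flag pts',sel.sum())
toolmove(s,[.478,.370,.0705],[1,-.0482])
s=snap('top','t1');X=cloud('top','t1');x,y,zz=X[...,0],X[...,1],X[...,2]
cv2.imwrite('pics/t1c.png',cv2.resize(cv2.imread('pics/t1.png')[190:290,150:310],None,fx=4.5,fy=4.5,interpolation=cv2.INTER_CUBIC))
```

```text
10.65 [0.47772991 0.36964831 0.16398236] [-0.05  0.41 -0.86  1.63  0.33  1.25 -1.02] [-0.04951705 -0.7787224   0.30630894]
slope [-0.1693 -0.0124] -0.00862477317477668 0.007384870694905308
slope [ 0.0095 -0.0159] -0.012998399669611966 0.012962151526871404
butt [-0.02169225  0.02722436]
flag pts 585
turn [-0.13  0.06  0.13]
turn [-9.0000e-02 -2.0000e-01 -1.7987e+02]
offset [ 0.5  0.5 93.5]
```

View pics/t1c.png

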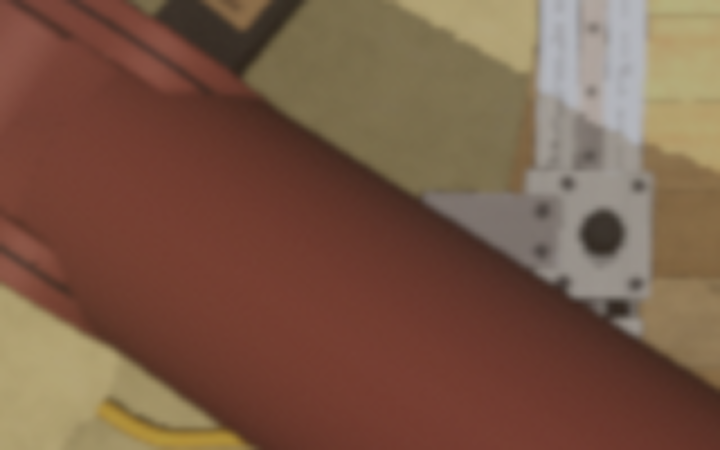

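>>> play_rows(hand=[1,1,1,1,1,1,1,1,1,1], offset=[[0,0,30],[0,0,60],[0,0,82],[0,0,94],[0,0,94],[-5,0,94],[-12,0,94],[-18,0,94],[-23,0,94],[-23,0,94]], dr=[[0,0,0],[0,0,0],[0,0,0],[0,0,0],[0,0,0],[0,0,0],[0,0,0],[0,0,0],[0,0,0],[0,0,0]])

```text
t: 11.75
position: [0.4779, 0.3457, 0.0717]
eef_rot: [2.274, 2.166, 0.0]
force: [-0.1, 0.1, -0.9]
grip_width: 0.243
grasp_force: 58.8
```

Run:
```python
from h import *
s=snap('wrist','w6');snap('scene','s6')
im=cv2.imread('pics/s6.png');cv2.imwrite('pics/s6c.png',cv2.resize(im[170:280,190:340],None,fx=5,fy=5,interpolation=cv2.INTER_CUBIC))
print(s['t'],s['position'],s['force'],s['torque'])
toolmove(s,[.4768,.346,.0675],[1,-.0482])
```

```text
11.75 [0.47787517 0.34574582 0.07169336] [-0.14920843  0.10237506 -0.90241936] [ 0.00645702 -0.01049894  0.01397548]
turn [ 0.04  0.03 -0.02]
turn [ 4.0000e-02 -7.0000e-02  1.7998e+02]
offset [ 0.2 -1.1  4.2]
```

View pics/w6.png

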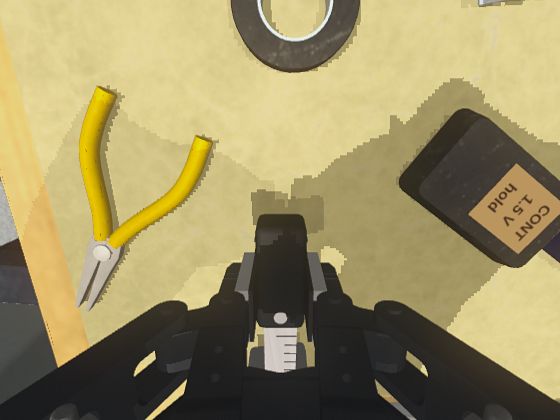

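>>> play_rows(hand=[1,1,1,1,1], offset=[[0,-1,1],[0,-1,2],[0,-1,3],[0,-1,3.5],[0,-1,3.5]], dr=[[0,0,0],[0,0,0],[0,0,0],[0,0,0],[0,0,0]])

```text
t: 12.35
position: [0.4763, 0.3472, 0.0679]
eef_rot: [-2.273, -2.168, -0.0]
force: [-0.9, 0.5, 0.6]
grip_width: 0.239
grasp_force: 59.1
```

>>> play_rows(hand=[1,1,1], offset=[[0,0,0.5],[0,0,1],[0,0,1]], dr=[[0,0,0],[0,0,0],[0,0,0]])

```text
t: 12.65
position: [0.4764, 0.3473, 0.0671]
eef_rot: [-2.273, -2.168, -0.001]
force: [-1.5, 1.7, 4.2]
grip_width: 0.236
grasp_force: 59.4
```

>>> play_rows(hand=[1,1,1,1,1,1], offset=[[-2,0,-0.3],[-5,0,-0.3],[-8,0,-0.3],[-11,0,-0.3],[-14,0,-0.3],[-14,0,-0.3]], dr=[[0,0,0],[0,0,0],[0,0,0],[0,0,0],[0,0,0],[0,0,0]])

```text
t: 13.25
position: [0.4759, 0.3324, 0.0673]
eef_rot: [2.274, 2.167, -0.0]
force: [-0.1, 2.0, 4.5]
grip_width: 0.243
grasp_force: 59.5
```

>>> play_rows(hand=[1,1,1,1,1,1], offset=[[-3,0,-0.2],[-6,0,-0.2],[-9,0,-0.2],[-12,0,-0.2],[-14,0,-0.2],[-14,0,-0.2]], dr=[[0,0,0],[0,0,0],[0,0,0],[0,0,0],[0,0,0],[0,0,0]])

```text
t: 13.85
position: [0.4752, 0.3187, 0.0675]
eef_rot: [2.274, 2.168, 0.001]
force: [0.0, 2.6, 4.8]
grip_width: 0.241
grasp_force: 59.7
```

>>> play_rows(hand=[1,1,1,1], offset=[[-1,0,0],[-2,0,0],[-3,0,0],[-3,0,0]], dr=[[0,0,0],[0,0,0],[0,0,0],[0,0,0]])

```text
t: 14.25
position: [0.475, 0.3161, 0.0676]
eef_rot: [-2.273, -2.168, -0.001]
force: [-0.6, 3.8, 6.1]
grip_width: 0.238
grasp_force: 59.7
```

>>> play_rows(hand=[1,1,1,1], offset=[[-1,0,-0.2],[-2,0,-0.2],[-3,0,-0.2],[-3,0,-0.2]], dr=[[0,0,0],[0,0,0],[0,0,0],[0,0,0]])

```text
t: 14.65
position: [0.4749, 0.313, 0.0677]
eef_rot: [-2.273, -2.168, -0.001]
force: [-0.7, 4.1, 6.1]
grip_width: 0.236
grasp_force: 59.6
```

>>> play_rows(hand=[1,1,1], offset=[[-1,0,0],[-2,0,0],[-2,0,0]], dr=[[0,0,0],[0,0,0],[0,0,0]])

```text
t: 14.95
position: [0.4748, 0.3111, 0.0678]
eef_rot: [-2.273, -2.168, -0.001]
force: [0.6, 3.0, 5.0]
grip_width: 0.24
grasp_force: 59.6
```

Run:
```python
from h import *
s=snap('wrist','w7');print(s['position'],s['force'],s['torque'],Ro.from_rotvec(s['eef_rot']).as_matrix()[:,2].round(4))
for f in('w5','w6','w7'):
    X=cloud('wrist',f);z=np.load('pics/%s.npz'%f)
    T=(X-z['p'])@Ro.from_rotvec(z['r']).as_matrix()
    q=T[(abs(T[...,1])<.0065)&(T[...,2]<.0)&(T[...,2]>-.025)&(abs(T[...,0])<.07)]
    for a,b in((-.06,-.03),(-.018,.023)):
        r=q[(q[:,0]>a)&(q[:,0]<b)]; p=np.polyfit(r[:,0],r[:,2],1);print(f,'slope',p.round(4),np.median(r,0).round(4))
snap('scene','s7')
im=cv2.imread('pics/s7.png');cv2.imwrite('pics/s7c.png',cv2.resize(im[170:280,190:340],None,fx=5,fy=5,interpolation=cv2.INTER_CUBIC))
```

```text
[0.47476162 0.31107138 0.06775938] [0.63921099 3.0042835  5.0129789 ] [0.54393862 0.01418347 0.05991423] [ 3.e-04  6.e-04 -1.e+00]
w5 slope [-0.1689 -0.0124] [-0.0433 -0.0001 -0.0051]
w5 slope [ 0.0022 -0.0159] [ 0.0037 -0.0001 -0.0158]
w6 slope [-0.1672 -0.0123] [-0.0431 -0.0001 -0.0051]
w6 slope [ 0.0012 -0.0159] [ 0.0038 -0.0001 -0.0159]
w7 slope [-0.1599 -0.0125] [-0.043  -0.0001 -0.0057]
w7 slope [ 0.0124 -0.0159] [ 0.0038 -0.0001 -0.0159]
```

View pics/s7c.png

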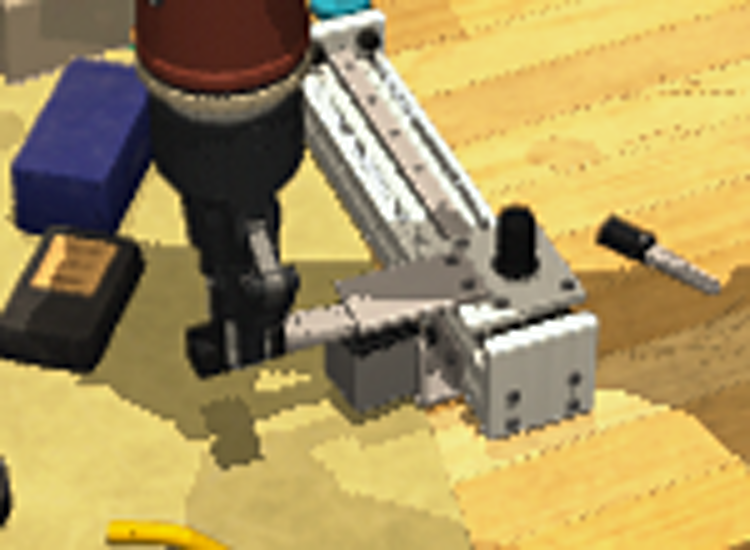

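>>> play_rows(hand=[1,1,1,1], offset=[[0,0,-0.3],[0,0,-0.6],[0,0,-0.6],[0,0,-0.6]], dr=[[0,0,0],[0,0,0],[0,0,0],[0,0,0]])

```text
t: 15.45
position: [0.4746, 0.3106, 0.068]
eef_rot: [2.273, 2.168, -0.001]
force: [0.3, 1.2, 3.3]
grip_width: 0.24
grasp_force: 59.4
```

```bash
cat > sl.py <<'E'
from h import *
import sys
f=sys.argv[1]
s=snap('wrist',f);print(s['position'],s['force'],s['torque'])
X=cloud('wrist',f);z=np.load('pics/%s.npz'%f)
R=Ro.from_rotvec(z['r']).as_matrix();print('tool z',R[:,2].round(4))
T=(X-z['p'])@R
q=T[(abs(T[...,1])<.0065)&(T[...,2]<.0)&(T[...,2]>-.025)&(abs(T[...,0])<.07)]
for a,b in((-.06,-.03),(-.018,.023)):
    r=q[(q[:,0]>a)&(q[:,0]<b)]; p=np.polyfit(r[:,0],r[:,2],1);print('slope',p.round(4))
E
python3 sl.py w8
```

```text
[0.47461698 0.310559   0.06795466] [0.31942625 1.20392177 3.32629444] [ 0.21944298 -0.10949739  0.02360808]
tool z [-3.e-04 -5.e-04 -1.e+00]
slope [-0.159  -0.0123]
slope [ 0.0088 -0.0159]
```

>>> play_rows(hand=[1,1,1,1], offset=[[0,0,-0.3],[0,0,-0.6],[0,0,-0.6],[0,0,-0.6]], dr=[[0,0.25,0],[0,0.5,0],[0,0.5,0],[0,0.5,0]])

```text
t: 15.9
position: [0.4746, 0.3105, 0.0685]
eef_rot: [-2.269, -2.164, -0.009]
force: [0.1, 0.5, 1.5]
grip_width: 0.24
grasp_force: 59.1
```

```bash
python3 sl.py w9
```

```text
[0.4745677  0.31051975 0.06854262] [0.11192826 0.47446241 1.4650549 ] [-0.21104814 -0.02906528  0.03691617]
tool z [ 1.0e-04  8.2e-03 -1.0e+00]
slope [-0.161  -0.0124]
slope [ 0.009  -0.0159]
```

>>> play_rows(hand=[1,1,1,1], offset=[[-0.7,0,0],[-1.4,0,0],[-2,0,0],[-2,0,0]], dr=[[0,0,0],[0,0,0],[0,0,0],[0,0,0]])

```text
t: 16.35
position: [0.4745, 0.3089, 0.0687]
eef_rot: [-2.269, -2.164, -0.01]
force: [-0.3, 1.3, 1.3]
grip_width: 0.241
grasp_force: 59.1
```

>>> play_rows(hand=[1,1,1], offset=[[-0.5,0,0],[-1,0,0],[-1,0,0]], dr=[[0,0,0],[0,0,0],[0,0,0]])

```text
t: 16.65
position: [0.4745, 0.3078, 0.0687]
eef_rot: [-2.269, -2.164, -0.01]
force: [0.2, 0.0, 0.6]
grip_width: 0.24
grasp_force: 59.1
```

>>> play_rows(hand=[1,1,1,1], offset=[[-0.5,0,0.2],[-1,0,0.2],[-1.5,0,0.2],[-1.5,0,0.2]], dr=[[0,0,0],[0,0,0],[0,0,0],[0,0,0]])

```text
t: 17.05
position: [0.4745, 0.3067, 0.0686]
eef_rot: [-2.269, -2.164, -0.011]
force: [0.4, 2.3, 1.3]
grip_width: 0.237
grasp_force: 59.1
```

>>> play_rows(hand=[1,1,1], offset=[[-0.5,0,0.1],[-1,0,0.1],[-1,0,0.1]], dr=[[0,0,0],[0,0,0],[0,0,0]])

```text
t: 17.35
position: [0.4744, 0.3061, 0.0686]
eef_rot: [-2.268, -2.164, -0.011]
force: [0.7, 5.7, 1.6]
grip_width: 0.241
grasp_force: 59.1
```

>>> play_rows(hand=[1,1,1], offset=[[-0.4,0,0],[-0.8,0,0],[-0.8,0,0]], dr=[[0,0,0],[0,0,0],[0,0,0]])

```text
t: 17.65
position: [0.4744, 0.3058, 0.0687]
eef_rot: [-2.268, -2.164, -0.013]
force: [1.2, 7.0, 1.9]
grip_width: 0.24
grasp_force: 59.1
```

```bash
python3 sl.py w10
python3 - <<'E'
from h import *
s=snap('top','t2');X=cloud('wrist','w10')
print(arm.read_state()['force'])
snap('scene','s8')
a=np.load('pics/s7.npz')['im'];b=np.load('pics/s8.npz')['im']
cv2.imwrite('pics/s8c.png',cv2.resize(b[215:260,240:320],None,fx=9,fy=9,interpolation=cv2.INTER_CUBIC))
world('scene','s8',[(293,218)])
E
```

```text
[0.47439027 0.30582898 0.06871184] [1.16094466 6.97822293 1.88618017] [ 1.33127742 -0.11404201  0.04931897]
tool z [ 0.001   0.0106 -0.9999]
slope [-0.1518 -0.0121]
slope [ 0.0081 -0.0159]
[0.75191013 6.73874209 0.52257649]
(293, 218) [0.4591 0.1572 0.0972]
```

View pics/s8c.png

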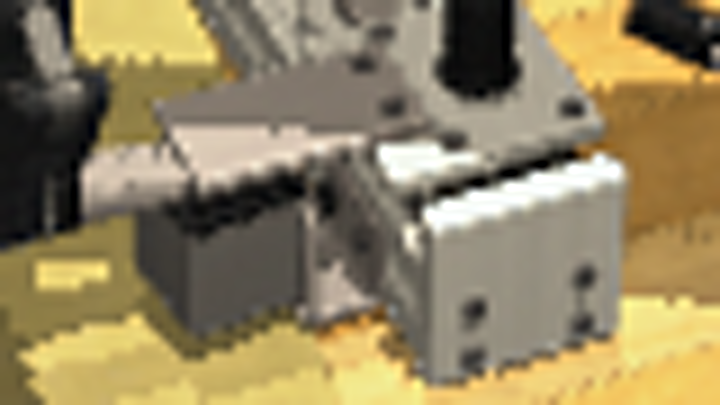

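The blade is snug at about 7 N and lies flat. I'll hold for a moment, check that it's steady, then hand in.

>>> play_rows(hand=[1,1,1,1], offset=[[0,0,0],[0,0,0],[0,0,0],[0,0,0]], dr=[[0,0,0],[0,0,0],[0,0,0],[0,0,0]])

```text
t: 18.2
position: [0.4744, 0.3058, 0.0687]
eef_rot: [-2.267, -2.164, -0.012]
force: [1.2, 6.8, 1.8]
grip_width: 0.24
grasp_force: 59.1
```

Run:
```python
from h import *
s=arm.read_state();print(s['position'],s['force']);print(arm.close_job())
```

```text
[0.474359   0.30583064 0.06868788] [1.19166845 6.82062542 1.78256255]
the job is handed in; nothing more can be done
None
```

I pushed the carriage against its end stop, slid the taper gauge in flat under the flag until it sat snug at about 7 N (roughly 37 mm in), and handed the job in holding it there at about 18 s; the tester, pliers and tape roll were not touched, and no verdict came back.

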